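# Let off the ratchet clamp and lay the panel to dry

## Robot

A 6-joint arm with a two-finger parallel gripper is mounted at the origin on the work surface. World frame = base frame: x ahead of the robot, y to its left, z up, the work surface at z = 0. Lengths are in m, angles in degrees, forces in N, time in s.
With the tool pointing down it reaches from about 0.4 to 0.825 m from the base axis. Payload 7 kg.
Tool frame: the origin (TCP) lies between the finger pads; the fingertips stand 19 mm ahead of it and the grasp point (between the pads) is the TCP; z points along the fingers, y is the direction in which the jaws open and shut (so a half turn about z gives the same grasp; the last joint's range is limited). The gripper opens to 88 mm and grips with 3 to 60 N. Pads are 19 mm wide; open, the fingers measure 130 mm over their backs; the gripper's body (78 mm by 193 mm) begins 47 mm behind the grasp point.
Start: joints at [83.085, 20.546, 0.682, 0, -70.136, -16.507], TCP at [0.268, 0.619, 0.246] pointing down, gripper open.
Joint ranges: [-176.03, 176.03], [-82.01, 121.73], [-58.28, 71.71], [-173.87, 95.51], [-174.79, -0.11], [-173.66, 173.66]. Speed limits (degrees/s): [136.94, 136.94, 172.46, 180, 180, 180].

## Interface

Orientations are given as a 3x3 rotation matrix whose columns are the frame's x, y, z axes.
In Python, from rig import manip gives the robot as it stands.
- The arm moves only by the tool servo_tool, never from a script. Its arguments are lists of equal length, an entry for each row: "xyz": the shift along the tool's x, y, z in cm, a list of three; "twist": the turn, a rotation vector about the tool's x, y, z in rad, a list of three. In form: {"xyz": [[dx, dy, dz], ...], "twist": [[ax, ay, az], ...]}. A call has 1 to 5 rows; each row shifts and turns the commanded pose from where the row before left it, along the tool's axes as they then stand; what a row does not reach is not made up. A row lasts 1/8 s, in which the tool goes at most 62.5 mm and 10.7 degrees, less where a joint would pass 70% of its speed; a pose out of reach is approached as far as the arm can. A call is refused whole if a number of a shift passes 6.25 or a number of a turn 0.188, either way. A call with a gripper value outside its range is refused whole. "hand" is the finger opening in cm, from 0 to 8.76, set as the call begins (left out, the last holds). The fingers move at their own pace and stop on an object; the grip force is fixed at half the most. Time passes only in rows, so rows that do not move let the fingers close. It gives the time, the measured TCP pose, the force and the opening at its end, in the units of the state.
- manip.observe(): the state, without advancing time (a new reading comes with each control period).
- manip.snapshot(name): name is "side" or "top"; returns the picture (480x640x3 uint8, red, green, blue); there is no depth.
- manip.camera_info(name): a dict with "fovy" (degrees; the focal length in pixels is half the picture's height over the tangent of half this angle, whatever the lens; pixels are square), "cx", "cy" (the principal point, pixels), "origin" and "orientation" of the camera in the world. Camera axes: x right, y down, z forward; pixel columns grow to the right and rows downward; lengths in m; the calibration is good to about 2 mm. A picture is of the moment at which its call begins. camera_info takes no time and is no camera call.
- manip.finish_job(): hands the job in, once; it reports no verdict.
The state is a dict: "time": time; "qpos": joint angles; "joint_vel": joint speeds; "joint_efforts": joint torques, N m; "position": TCP position; "orientation": TCP orientation; "wrist_force": force on the tool from outside, world axes, zero at the start; "wrist_torque": the same for the moment, N m; "finger_gap": opening from 0.0 (shut) to 1.0 (fully open).
Only numpy, scipy, OpenCV 4.12 (cv2) and the standard library are available. Lean on these libraries where they do the work, as an engineer would, in place of code of your own. Each camera call takes 0.05 s, during which the arm holds its last target. There are 200 camera calls.

## Task

The glue has set on the edge strip of the small speaker panel: let off the ratchet clamp and lay the panel flat across the two battens of the drying board, same face up, without dropping it. The loaded pawl will not lift by itself: throw its lever over to release, take the crank and ease it a little way in the tightening direction, less than one tooth, until the sprung pawl jumps clear of the wheel, then keep hold of the crank and let the jaw come slowly right back to its stop; never let the crank fly. Leave the other things on the bench where they are.

Things in the scene. Friction and masses are not known exactly. Their poses are not given: they have to be found in the camera images.
- clamp: ratchet clamp, fixed: base 190 (x) x 470 (y) x 12 mm; origin under its centre, z up, y along the bed: fixed jaw at -y (inner face y = -205, top z = 62 mm), the panel, the moving jaw (top z = 60 mm), then at +y a gear frame whose top plate (150 x 160 mm, top z = 62 mm) carries ratchet wheel, pawl, lever and crank, all turning about upright axes
- wheel_axis (a point): on the axis of the flat ratchet wheel, half-way up it: clamp frame (0, 130, 69) mm. 16 teeth, 31 mm root and 40 mm tip radius, 10 mm thick
- wheel (a joint): turn of the ratchet wheel, rad; positive (counter-clockwise from above) backs the jaw off; 0 as clamped, 2.0 at the back stop, one tooth is 0.39. The load, 0.5 N m towards positive when clamped, falls over the first 0.3 rad to a steady 0.2 N m that lasts to the stop: unheld, the wheel flies back. Tightening (negative) stiffens it by 1 N m per rad
- jaw (a joint): travel of the moving jaw along the clamp's +y, m: 0 as clamped, 0.025 at its back stop (12.5 mm per rad of the wheel). Its sprung face follows the panel for the first 4 mm, so that 21 mm of room is left
- crank_grip (a point): centre of the crank's upright black hand grip, a sleeve 22 mm across and 44 mm tall (z = 97 to 141 mm above the bench) that spins freely on its pin, 65 mm from the wheel axis. The flat crank arm lies under it, top at z = 95 mm
- crank: the crank, on the wheel's axis; origin there at z = 64 mm. It drives the wheel through a dog with up to 0.5 rad of lost motion, in which it stands anywhere at the start: turned clockwise from above (tightening) it swings loose until it bites, then takes the load, about 8 N at the grip, and then turns with the wheel and must hold the load all the way back
- lever_knob (a point): centre of the black upright knob of the pawl's throw-over lever: 15 mm across, z = 82 to 108 mm above the bench, blade under it with its top at z = 82 mm; 50 mm from the lever's pivot, which is the pawl's pivot too, at (57, 157) mm in the clamp frame
- lever (a joint): that lever, rad, positive counter-clockwise from above: 0 = hold (at the start), 1.0 = release, stops at both; stiff (4 N at the knob), stays where left. A spring between lever and pawl pushes the pawl into the wheel in hold, off it in release; but the loaded undercut tooth keeps the pawl caught until the wheel is turned to about -0.05 rad: then it jumps out and stays out
- pawl_tip (a point): tip of the steel pawl, half-way up it: 32 mm from the wheel axis when caught in the teeth, about 55 mm when it has jumped clear
- panel_center (a point): centre (half-way up) of the loose plywood panel, 120 (x) x 170 (y) x 12 mm, 0.12 kg; at the start level in the clamp, underside at z = 34 mm, its y along the clamp's y. Dark hardwood strip on its +y edge. Round hole 70 mm across centred at y = -36 mm, slot 80 (x) x 38 (y) mm centred at y = 40 mm; the 22 mm wide bar between them, centred at y = 10 mm, can be pinched
- panel: the same panel; origin at the centre of its underside. Centre of mass within 3 mm of its middle. In the clamp it lies on slats at x = +-45 mm; between them it is free below, down to the base plate (z = 12 mm)
- dryboard: drying board, fixed: plywood 200 (x) x 260 (y) x 9 mm with a paper sheet and two battens along its y, 16 mm wide, 240 mm long, centred at x = +-40 mm, tops 29 mm above the bench; origin at the centre of its underside. The panel lies on the battens with its centre 35 mm above the bench, its y along the battens or across
- stain: stain bottle, 58 mm across, 150 mm tall, standing; origin at its middle, at the bottom. To be left alone
- tape: roll of masking tape, 100 mm across, 25 mm high, lying flat; origin at its middle, at the bottom. To be left alone
- spool: solder spool, 56 mm across, 34 mm high, standing on its flange; origin at its middle, at the bottom. To be left alone
- brush: round paint brush lying down, 210 mm long, 24 mm high at the bristles; origin at its middle, at the bottom. To be left alone
- cup: shallow plastic cup, 68 mm across, 24 mm high; origin at its middle, at the bottom. To be left alone
- pencil: pencil lying down, 165 mm long, 7 mm thick; origin at its middle, at the bottom. To be left alone
- driver: screwdriver lying down, 180 mm long, handle 26 mm thick; origin at its middle, at the bottom. To be left alone

How it is judged:
By the outcome, as a careful person would: the job done as asked, in the order asked, and still so for the second after the job is handed in, with the robot touching nothing.
It also fails if it takes over 72 s, if anything falls off the work surface, if the arm or the gripper's body presses on something with over 40 N, if the wrist force passes 120 N, or if a joint passes its speed limit or range.

## Working session

There is one attempt and no reset: what is moved stays moved. The work goes in short steps, Python scripts to look and compute and a tool call to move; the robot and the scene stay as the last step left them, time stands still between calls to the robot, and variables do not carry over. Pictures are saved under pics/ and viewed, about 8 in all and at most 12, crops included, and the job is handed in when it is done.

Besides the shell and the picture viewer there is one more tool, called after "Request:" as name(argument=value, ...), one argument or row to a line, values as JSON. servo_tool: Moves the arm, as the interface text tells. Its arguments: {"type":"object","properties":{"xyz":{"type":"array","items":{"type":"array","items":{"type":"number"}}},"twist":{"type":"array","items":{"type":"array","items":{"type":"number"}}},"hand":{"type":"number"}},"required":["xyz","twist"]}

```bash
mkdir -p pics; python3 - <<'E'
from rig import manip
import cv2,numpy as np
for n in("top","side"):
    cv2.imwrite(f"pics/{n}0.png",manip.snapshot(n)[:,:,::-1]); print(n,manip.camera_info(n))
o=manip.observe(); print(o['time'],o['position'],o['orientation'])
E
```

```text
top {'fovy': 47.759793763968084, 'cx': 318.2140574237918, 'cy': 233.00784225078968, 'origin': array([ 0.42693287, -0.01702244,  1.32106473]), 'orientation': array([[-0.00338413, -0.99755858,  0.06975268],
       [-0.99967404,  0.00513993,  0.02500776],
       [-0.02530523, -0.06964531, -0.99725081]])}
side {'fovy': 45.657852439064364, 'cx': 321.2844586693576, 'cy': 250.71770124280812, 'origin': array([ 0.02737164, -0.91990598,  0.656642  ]), 'orientation': array([[ 0.86449211, -0.25424059,  0.4336071 ],
       [-0.50211225, -0.39704055,  0.76827215],
       [-0.02316636, -0.88188464, -0.47089574]])}
0.1 [0.2681671  0.61899941 0.24473675] [[ 9.17551690e-01 -3.97616242e-01 -4.69007680e-04]
 [-3.97616502e-01 -9.17550668e-01 -1.37441932e-03]
 [ 1.16153137e-04  1.44758597e-03 -9.99998946e-01]]
```

View pics/top0.png

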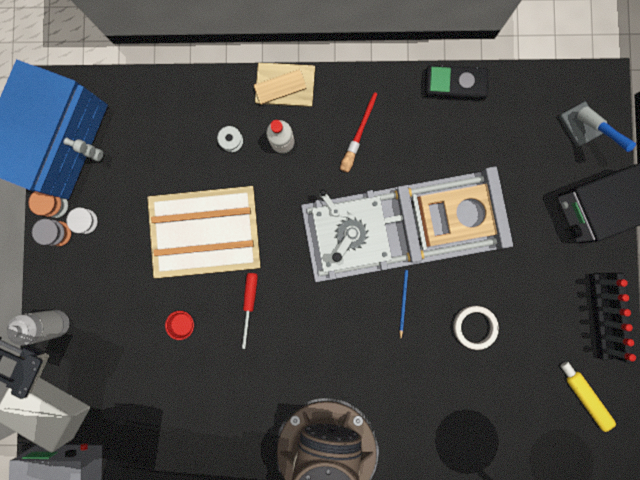

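View pics/side0.png

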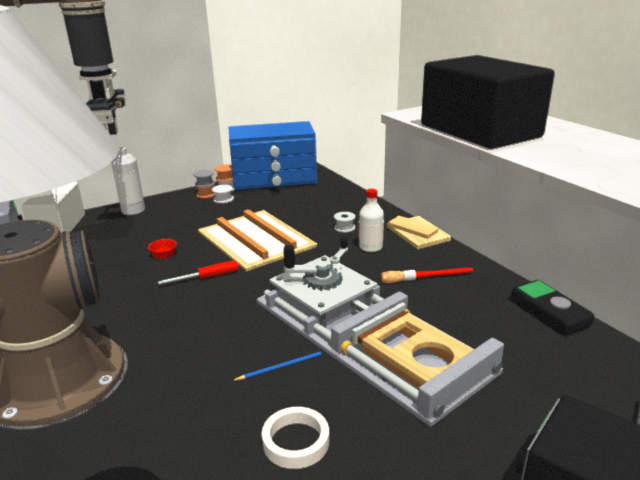

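Top view: clamp spans about (302..512, 168..280), with the crank grip near (337,257), the lever knob near (323,195), the panel hole near (471,212) and the drying board at (148..260, 187..277). The side view agrees: grip (289,255), knob (344,242). Next I'll measure from an enlarged crop.

```bash
cat > h.py <<'E'
from rig import manip
import cv2,numpy as np
def ray(n,u,v):
    c=manip.camera_info(n); f=240/np.tan(np.radians(c['fovy']/2))
    d=c['orientation']@np.array([(u-c['cx'])/f,(v-c['cy'])/f,1]); return c['origin'],d
def onz(n,u,v,z):
    o,d=ray(n,u,v); return o+d*(z-o[2])/d[2]
def pix(n,p):
    c=manip.camera_info(n); f=240/np.tan(np.radians(c['fovy']/2))
    q=c['orientation'].T@(np.array(p)-c['origin']); return np.array([c['cx'],c['cy']])+f*q[:2]/q[2]
E
python3 - <<'E'
from h import *
im=cv2.imread('pics/top0.png')
cv2.imwrite('pics/crop0.png',cv2.resize(im[160:290,295:520],None,fx=3.5,fy=3.5,interpolation=cv2.INTER_CUBIC))
hsv=cv2.cvtColor(im,cv2.COLOR_BGR2HSV)
# battens
m=cv2.inRange(hsv,(5,110,60),(20,255,235)); m[:, :145]=0;m[:,265:]=0;m[:180]=0;m[280:]=0
n,l,s,c=cv2.connectedComponentsWithStats(m)
for i in range(1,n):
    if s[i,4]>80:
        p=np.argwhere(l==i)[:,::-1].astype(np.float32); r=cv2.minAreaRect(p); print('batten',r,[onz('top',*q,.029).round(4) for q in [r[0]]+list(cv2.boxPoints(r))])
# panel hole
g=cv2.inRange(hsv,(8,60,120),(25,255,255)); g[:, :410]=0;g[:,515:]=0;g[:165]=0;g[255:]=0
cs,h=cv2.findContours(g,cv2.RETR_CCOMP,cv2.CHAIN_APPROX_NONE)
for k in cs:
    if cv2.contourArea(k)>150:
        r=cv2.minAreaRect(k); print('panel',cv2.contourArea(k),r,onz('top',*r[0],.046).round(4))
E
```

```text
batten ((200.4950408935547, 214.9504852294922), (5.771215438842773, 99.50372314453125), 84.2894058227539) [array([0.5624, 0.2989, 0.029 ]), array([0.5581, 0.4197, 0.029 ]), array([0.5806, 0.18  , 0.029 ]), array([0.5667, 0.1786, 0.029 ]), array([0.5441, 0.4181, 0.029 ])]
batten ((203.32737731933594, 247.63970947265625), (6.220703601837158, 99.59284973144531), 84.6990737915039) [array([0.4835, 0.2911, 0.029 ]), array([0.4805, 0.4116, 0.029 ]), array([0.5015, 0.1726, 0.029 ]), array([0.4866, 0.1711, 0.029 ]), array([0.4656, 0.41  , 0.029 ])]
panel 3490.5 ((456.79107666015625, 215.27792358398438), (52.01716613769531, 71.52359771728516), 79.2156982421875) [ 0.5562 -0.3108  0.046 ]
panel 535.5 ((438.6346130371094, 218.17306518554688), (33.92808532714844, 17.650449752807617), 78.69007110595703) [ 0.5496 -0.2682  0.046 ]
panel 703.0 ((470.5000305175781, 212.49998474121094), (29.698482513427734, 29.698482513427734), 45.0) [ 0.5625 -0.3429  0.046 ]
```

View pics/crop0.png

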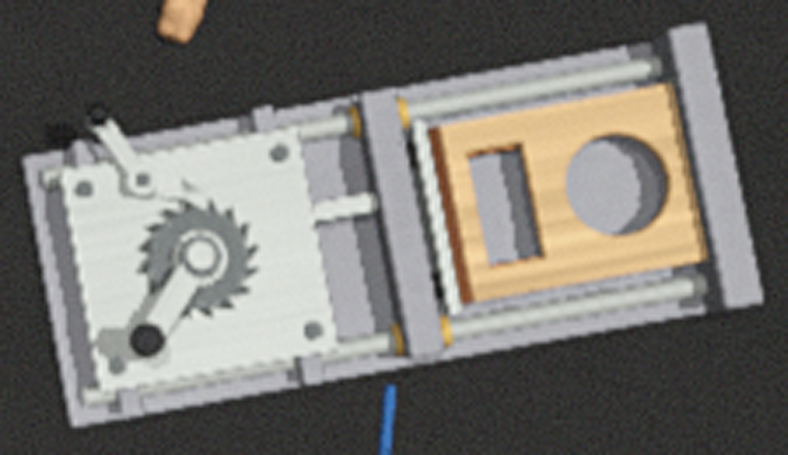

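```bash
python3 - <<'E'
from h import *
T=lambda a,b,z: onz('top',295+a/3.5,160+b/3.5,z).round(4)
print('hub',T(201,255,.1),'grip',T(146,341,.141),'knob',T(98,115,.108),'pivot',T(142,180,.085))
print('base corners',T(75,425,.012),T(25,157,.012),T(710,25,.062),T(762,300,.062))
pc=np.array([.5564,-.3076]); 
for yaw in(9.7,):
    t=np.radians(yaw); R=np.array([[np.cos(t),-np.sin(t)],[np.sin(t),np.cos(t)]])
    o=pc-R@[0,-.12]; print('origin',o,'wheel',o+R@[0,.13],'piv',o+R@[.057,.157])
def tri(a,b):
    (o1,d1),(o2,d2)=ray('top',*a),ray('side',*b); A=np.c_[d1,-d2]; s=np.linalg.lstsq(A,o2-o1,rcond=None)[0]
    p,q=o1+s[0]*d1,o2+s[1]*d2; return ((p+q)/2).round(4),np.linalg.norm(p-q).round(4)
print('griptop',tri((295+146/3.5,160+341/3.5),(289,247)),'knobtop',tri((323,192.9),(344.5,238)))
im=cv2.imread('pics/side0.png')
cv2.imwrite('pics/crop1.png',cv2.resize(im[225:325,255:405],None,fx=5,fy=5,interpolation=cv2.INTER_CUBIC))
E
```

```text
hub [ 0.5123 -0.0636  0.1   ] grip [ 0.456  -0.0275  0.141 ] knob [0.6025 0.0023 0.108 ] pivot [ 0.5627 -0.026   0.085 ]
base corners [0.4017 0.0205 0.012 ] [0.5873 0.0547 0.012 ] [ 0.6666 -0.4045  0.062 ] [ 0.4833 -0.4337  0.062 ]
origin [ 0.53618127 -0.18931558] wheel [ 0.51427766 -0.06117413] piv [ 0.56591354 -0.02495624]
griptop (array([ 0.4571, -0.028 ,  0.1393]), np.float64(0.0023)) knobtop (array([0.6038, 0.0017, 0.1061]), np.float64(0.0025))
```

View pics/crop1.png

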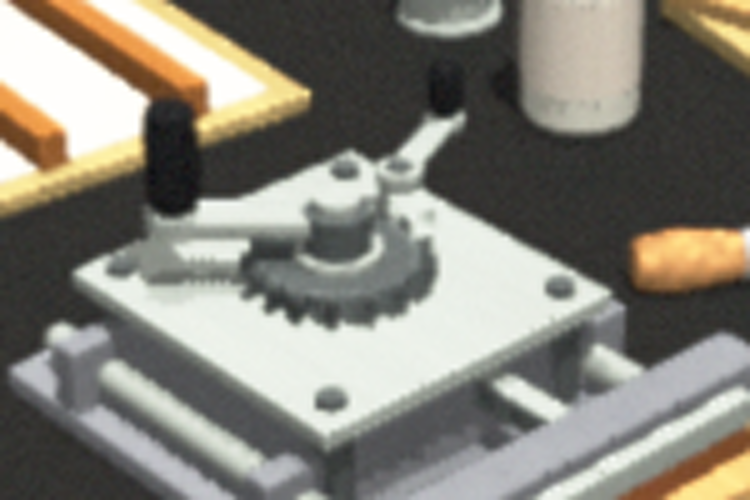

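Crop: grip top (170,105), knob top (445,65), hub (340,190), pawl pivot (398,167). They agree with the top view within about 2 mm. Next is a planning helper that prints rows for me to write.

```bash
cat >> h.py <<'E'
def now():
    o=manip.observe(); R=o['orientation']; return np.array(o['position']),np.arctan2(R[1,0],R[0,0])
def plan(tgt,yaw,n,start=None):
    """n equal rows to tgt (m), yaw deg (unwrapped from current); prints call blocks of 5"""
    p,y0=now() if start is None else start
    w=np.radians(yaw)-y0; X=[];W=[]
    d=(np.array(tgt)-p)/n
    for i in range(n):
        a=y0+w*i/n; c,s=np.cos(a),np.sin(a)
        X.append([round(100*(d[0]*c+d[1]*s),2),round(100*(d[0]*s-d[1]*c),2),round(-100*d[2],2)]); W.append([0,0,round(-w/n,3)])
    for i in range(0,n,5): print(X[i:i+5],W[i:i+5])
E
python3 -c "
from h import *
plan([.603,.002,.18],-145,13)"
```

```text
[[np.float64(4.25), np.float64(3.33), np.float64(0.5)], [np.float64(4.74), np.float64(2.6), np.float64(0.5)], [np.float64(5.09), np.float64(1.79), np.float64(0.5)], [np.float64(5.32), np.float64(0.94), np.float64(0.5)], [np.float64(5.4), np.float64(0.06), np.float64(0.5)]] [[0, 0, np.float64(0.163)], [0, 0, np.float64(0.163)], [0, 0, np.float64(0.163)], [0, 0, np.float64(0.163)], [0, 0, np.float64(0.163)]]
[[np.float64(5.34), np.float64(-0.81), np.float64(0.5)], [np.float64(5.13), np.float64(-1.67), np.float64(0.5)], [np.float64(4.8), np.float64(-2.48), np.float64(0.5)], [np.float64(4.33), np.float64(-3.23), np.float64(0.5)], [np.float64(3.75), np.float64(-3.89), np.float64(0.5)]] [[0, 0, np.float64(0.163)], [0, 0, np.float64(0.163)], [0, 0, np.float64(0.163)], [0, 0, np.float64(0.163)], [0, 0, np.float64(0.163)]]
[[np.float64(3.06), np.float64(-4.45), np.float64(0.5)], [np.float64(2.3), np.float64(-4.89), np.float64(0.5)], [np.float64(1.48), np.float64(-5.19), np.float64(0.5)]] [[0, 0, np.float64(0.163)], [0, 0, np.float64(0.163)], [0, 0, np.float64(0.163)]]
```

Request:
servo_tool(
  xyz=[
    [4.25, 3.33, 0.5],
    [4.74, 2.6, 0.5],
    [5.1, 1.8, 0.5],
    [5.3, 0.94, 0.5],
    [5.4, 0.06, 0.5],
  ],
  twist=[
    [0, 0, 0.163],
    [0, 0, 0.163],
    [0, 0, 0.163],
    [0, 0, 0.163],
    [0, 0, 0.163],
  ],
  hand=5,
)

```text
time: 0.72
position: [0.3976, 0.3804, 0.2202]
orientation: [[0.335, -0.942, -0.0], [-0.942, -0.335, -0.0], [0.0, 0.0, -1.0]]
wrist_force: [-0.1, -0.8, -0.0]
finger_gap: 0.579
```

Request:
servo_tool(
  xyz=[
    [5.34, -0.8, 0.5],
    [5.13, -1.67, 0.5],
    [4.8, -2.5, 0.5],
    [4.33, -3.2, 0.5],
    [3.75, -3.9, 0.5],
  ],
  twist=[
    [0, 0, 0.163],
    [0, 0, 0.163],
    [0, 0, 0.163],
    [0, 0, 0.163],
    [0, 0, 0.163],
  ],
)

```text
time: 1.35
position: [0.5266, 0.1432, 0.1953]
orientation: [[-0.456, -0.89, -0.0], [-0.89, 0.456, 0.0], [0.0, 0.0, -1.0]]
wrist_force: [0.6, 1.0, 0.3]
finger_gap: 0.568
```

Request:
servo_tool(
  xyz=[
    [3.06, -4.45, 0.5],
    [2.3, -4.9, 0.5],
    [1.48, -5.2, 0.5],
    [0, 0, 0],
    [0, 0, 0],
  ],
  twist=[
    [0, 0, 0.163],
    [0, 0, 0.163],
    [0, 0, 0.163],
    [0, 0, 0],
    [0, 0, 0],
  ],
)

```text
time: 1.98
position: [0.6036, 0.0023, 0.18]
orientation: [[-0.818, -0.576, -0.001], [-0.576, 0.818, -0.0], [0.001, 0.001, -1.0]]
wrist_force: [0.6, 0.3, 0.2]
finger_gap: 0.568
```

```bash
sed -i 's/round(100/float(100/;s/,round(100/,float(100/g;s/,2),round(-100/),round(-100/' h.py; python3 - <<'E'
import re
s=open('h.py').read()
i=s.index('        X.append'); j=s.index('    for i in range(0,n,5)')
s=s[:i]+"        X.append(np.round([100*(d[0]*c+d[1]*s),100*(d[0]*s-d[1]*c),-100*d[2]],2).tolist()); W.append(round(float(-w/n),3))\n"+s[j:]
s=s.replace("print(X[i:i+5],W[i:i+5])","print(X[i:i+5],W[i])")
open('h.py','w').write(s)
E
python3 -c "
from h import *
p,y=now();print(p,np.degrees(y),manip.observe()['qpos'])
plan([.603,.002,.105],-145,3)"
```

```text
[0.60361018 0.00226383 0.18001522] -144.84421461328728 [ 1.87342672e+01  1.67678529e+01 -1.37937195e+01 -1.42057025e-02
 -5.94983283e+01 -7.35712787e+01]
[[0.02, 0.0, 2.5], [0.02, 0.0, 2.5], [0.02, 0.0, 2.5]] 0.001
```

Request:
servo_tool(
  xyz=[
    [0, 0, 2.5],
    [0, 0, 2.5],
    [0, 0, 2.5],
    [0, 0, 0],
  ],
  twist=[
    [0, 0, 0],
    [0, 0, 0],
    [0, 0, 0],
    [0, 0, 0],
  ],
)

```text
time: 2.48
position: [0.6024, 0.0035, 0.1042]
orientation: [[-0.816, -0.578, -0.003], [-0.578, 0.816, -0.001], [0.003, 0.001, -1.0]]
wrist_force: [0.2, -0.4, 0.7]
finger_gap: 0.571
```

Request:
servo_tool(
  xyz=[
    [0, 0, 0],
    [0, 0, 0],
    [0, 0, 0],
    [0, 0, 0],
    [0, 0, 0],
  ],
  twist=[
    [0, 0, 0],
    [0, 0, 0],
    [0, 0, 0],
    [0, 0, 0],
    [0, 0, 0],
  ],
  hand=0,
)

```text
time: 3.1
position: [0.6031, 0.0042, 0.106]
orientation: [[-0.818, -0.576, -0.001], [-0.576, 0.818, 0.002], [-0.001, 0.002, -1.0]]
wrist_force: [-6.8, 10.2, 5.9]
finger_gap: 0.159
```

Request:
servo_tool(
  xyz=[
    [0.04, 0.62, 0],
    [0.04, 0.62, 0],
    [0.04, 0.62, 0],
    [0.04, 0.62, 0],
  ],
  twist=[
    [0, 0, -0.125],
    [0, 0, -0.125],
    [0, 0, -0.125],
    [0, 0, -0.125],
  ],
)

```text
time: 3.6
position: [0.586, 0.0193, 0.1061]
orientation: [[-0.438, -0.899, 0.002], [-0.899, 0.438, 0.001], [-0.002, -0.001, -1.0]]
wrist_force: [1.2, 2.6, 0.5]
finger_gap: 0.156
```

Request:
servo_tool(
  xyz=[
    [0.04, 0.62, 0],
    [0.04, 0.62, 0],
    [0.04, 0.62, 0],
    [0.04, 0.62, 0],
  ],
  twist=[
    [0, 0, -0.125],
    [0, 0, -0.125],
    [0, 0, -0.125],
    [0, 0, -0.125],
  ],
)

```text
time: 4.1
position: [0.5623, 0.0249, 0.1061]
orientation: [[0.047, -0.999, 0.003], [-0.999, -0.047, 0.002], [-0.002, -0.003, -1.0]]
wrist_force: [2.3, 6.1, -0.3]
finger_gap: 0.158
```

Request:
servo_tool(
  xyz=[
    [0.03, 0.4, 0],
    [0, 0, 0],
    [0, 0, 0],
  ],
  twist=[
    [0, 0, -0.06],
    [0, 0, 0],
    [0, 0, 0],
  ],
)

```text
time: 4.47
position: [0.5608, 0.0246, 0.1063]
orientation: [[0.103, -0.995, 0.007], [-0.995, -0.103, 0.003], [-0.002, -0.007, -1.0]]
wrist_force: [11.1, 2.8, -9.2]
finger_gap: 0.157
```

Request:
servo_tool(
  xyz=[
    [0, -0.2, 0],
    [0, 0, 0],
    [0, 0, 0],
  ],
  twist=[
    [0, 0, 0],
    [0, 0, 0],
    [0, 0, 0],
  ],
  hand=4,
)

```text
time: 4.85
position: [0.5588, 0.023, 0.1055]
orientation: [[0.103, -0.995, -0.001], [-0.995, -0.103, -0.0], [0.0, 0.001, -1.0]]
wrist_force: [0.5, -0.2, 0.4]
finger_gap: 0.423
```

Request:
servo_tool(
  xyz=[
    [0, 0, -3],
    [0, 0, -4.0],
    [0, 0, 0],
  ],
  twist=[
    [0, 0, 0],
    [0, 0, 0],
    [0, 0, 0],
  ],
)

```text
time: 5.22
position: [0.5608, 0.0236, 0.179]
orientation: [[0.103, -0.995, 0.006], [-0.995, -0.103, 0.001], [-0.001, -0.006, -1.0]]
wrist_force: [-0.6, 0.4, -0.1]
finger_gap: 0.456
```

```bash
python3 -c "
from h import *
p,y=now();print(p,np.degrees(y),manip.observe()['qpos'])
plan([.4565,-.0277,.18],-31.3,6)"
```

```text
[0.56080634 0.0235951  0.17896646] -84.07132948494336 [ 2.24225112e+01  1.28002342e+01 -1.94826186e+01  5.66943583e-02
 -5.73848501e+01 -1.65244009e+01]
[[0.67, 1.82, -0.02], [0.39, 1.9, -0.02], [0.09, 1.94, -0.02], [-0.21, 1.93, -0.02], [-0.5, 1.87, -0.02]] -0.154
[[-0.78, 1.77, -0.02]] -0.154
```

Request:
servo_tool(
  xyz=[
    [0.67, 1.82, 0],
    [0.39, 1.9, 0],
    [0.09, 1.94, 0],
    [-0.2, 1.93, 0],
    [-0.5, 1.87, 0],
  ],
  twist=[
    [0, 0, -0.154],
    [0, 0, -0.154],
    [0, 0, -0.154],
    [0, 0, -0.154],
    [0, 0, -0.154],
  ],
  hand=5,
)

```text
time: 5.85
position: [0.471, -0.0201, 0.175]
orientation: [[0.769, -0.639, -0.001], [-0.639, -0.769, -0.0], [-0.001, 0.001, -1.0]]
wrist_force: [-0.3, 0.3, 0.0]
finger_gap: 0.571
```

Request:
servo_tool(
  xyz=[
    [-0.78, 1.77, 0],
    [0, 0, 0],
    [0, 0, 0],
  ],
  twist=[
    [0, 0, -0.154],
    [0, 0, 0],
    [0, 0, 0],
  ],
)

```text
time: 6.22
position: [0.4551, -0.0281, 0.1756]
orientation: [[0.855, -0.519, 0.0], [-0.519, -0.855, -0.0], [0.0, -0.0, -1.0]]
wrist_force: [0.5, 0.6, 0.5]
finger_gap: 0.573
```

```bash
python3 - <<'E'
from h import *
p,y=now();print(p,np.degrees(y))
plan([.4565,-.0277,.122],-31.3,2)
for n in('top','side'): cv2.imwrite(f'pics/{n}1.png',manip.snapshot(n)[:,:,::-1])
a=cv2.imread('pics/top1.png')[170:290,295:415];b=cv2.imread('pics/side1.png')[200:320,255:375]
cv2.imwrite('pics/pair1.png',cv2.resize(np.hstack([a,b]),None,fx=3.3,fy=3.3,interpolation=cv2.INTER_CUBIC))
E
```

```text
[ 0.45513864 -0.02810625  0.17557912] -31.29084872445132
[[0.05, -0.05, 2.68], [0.05, -0.05, 2.68]] 0.0
```

View pics/pair1.png

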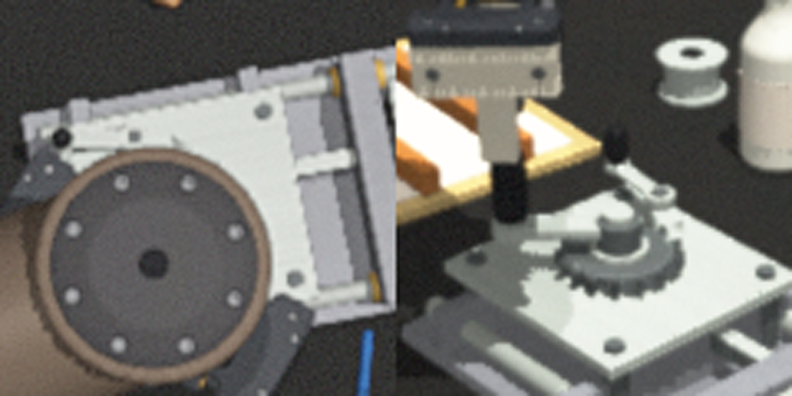

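The lever knob has swung to the release side (crop 62,137), the pawl is still in the wheel, and the crank grip stands directly between the fingers. Descending and closing.

Request:
servo_tool(
  xyz=[
    [0.05, -0.05, 2.7],
    [0.05, -0.05, 2.6],
    [0, 0, 0],
    [0, 0, 0],
  ],
  twist=[
    [0, 0, 0],
    [0, 0, 0],
    [0, 0, 0],
    [0, 0, 0],
  ],
)

```text
time: 6.82
position: [0.4569, -0.0277, 0.1232]
orientation: [[0.856, -0.517, 0.0], [-0.517, -0.856, -0.0], [0.0, 0.0, -1.0]]
wrist_force: [-0.8, 0.6, -0.4]
finger_gap: 0.575
```

Request:
servo_tool(
  xyz=[
    [0, 0, 0],
    [0, 0, 0],
    [0, 0, 0],
    [0, 0, 0],
    [0, 0, 0],
  ],
  twist=[
    [0, 0, 0],
    [0, 0, 0],
    [0, 0, 0],
    [0, 0, 0],
    [0, 0, 0],
  ],
  hand=0,
)

```text
time: 7.45
position: [0.4563, -0.0278, 0.1228]
orientation: [[0.856, -0.517, 0.0], [-0.517, -0.856, 0.0], [0.0, -0.0, -1.0]]
wrist_force: [-0.9, 0.9, 3.3]
finger_gap: 0.25
```

Request:
servo_tool(
  xyz=[
    [0.01, -0.32, 0],
    [0.01, -0.33, 0],
  ],
  twist=[
    [0, 0, 0.05],
    [0, 0, 0.05],
  ],
)

```text
time: 7.7
position: [0.4599, -0.0224, 0.1228]
orientation: [[0.799, -0.602, 0.0], [-0.602, -0.799, -0.0], [0.0, -0.0, -1.0]]
wrist_force: [-1.2, 1.5, 5.0]
finger_gap: 0.246
```

Request:
servo_tool(
  xyz=[
    [0.01, -0.32, 0],
    [0.01, -0.33, 0],
  ],
  twist=[
    [0, 0, 0.05],
    [0, 0, 0.05],
  ],
)

```text
time: 7.95
position: [0.464, -0.0173, 0.1228]
orientation: [[0.735, -0.678, -0.0], [-0.678, -0.735, 0.0], [-0.0, -0.0, -1.0]]
wrist_force: [-1.3, 1.8, 4.1]
finger_gap: 0.249
```

Still loose (no tangential load). Continuing in small steps.

Request:
servo_tool(
  xyz=[
    [0.01, -0.32, 0],
    [0.01, -0.33, 0],
  ],
  twist=[
    [0, 0, 0.05],
    [0, 0, 0.05],
  ],
)

```text
time: 8.2
position: [0.4681, -0.0131, 0.1227]
orientation: [[0.663, -0.748, -0.001], [-0.748, -0.663, -0.0], [-0.001, 0.001, -1.0]]
wrist_force: [-5.2, -2.2, 7.6]
finger_gap: 0.244
```

```bash
cat >> h.py <<'E'
def crank():
    o=manip.observe(); p=np.array(o['position']); v=p[:2]-[.5133,-.0624]; a=np.arctan2(v[1],v[0]); f=np.array(o['wrist_force'])
    print('t',round(o['time'],2),'r %.4f ang %.3f'%(np.hypot(*v),a),'Frad %.1f Ftan(ccw) %.1f Fz %.1f'%(f[0]*np.cos(a)+f[1]*np.sin(a),-f[0]*np.sin(a)+f[1]*np.cos(a),f[2]),'gap',o['finger_gap'])
E
python3 -c "
from h import *
crank()"
```

```text
t 8.2 r 0.0669 ang 2.312 Frad 1.9 Ftan(ccw) 5.3 Fz 7.6 gap 0.24393697105149212
```

Request:
servo_tool(
  xyz=[
    [0.01, -0.2, 0],
    [0, 0, 0],
  ],
  twist=[
    [0, 0, 0.03],
    [0, 0, 0],
  ],
)

```text
time: 8.45
position: [0.4686, -0.0126, 0.1226]
orientation: [[0.642, -0.767, -0.003], [-0.767, -0.642, -0.002], [-0.001, 0.004, -1.0]]
wrist_force: [-7.4, -2.7, 10.1]
finger_gap: 0.251
```

```bash
python3 -c "
from h import *
crank()"
```

```text
t 8.45 r 0.0669 ang 2.303 Frad 2.9 Ftan(ccw) 7.3 Fz 10.1 gap 0.25126805548445
```

Request:
servo_tool(
  xyz=[
    [0.01, -0.33, 0],
    [0, 0, 0],
  ],
  twist=[
    [0, 0, 0.05],
    [0, 0, 0],
  ],
)

```text
time: 8.7
position: [0.4706, -0.0108, 0.1225]
orientation: [[0.602, -0.798, -0.004], [-0.798, -0.602, -0.002], [-0.001, 0.005, -1.0]]
wrist_force: [-8.5, -3.0, 11.7]
finger_gap: 0.248
```

```bash
python3 -c "
from h import *
crank()"
```

```text
t 8.7 r 0.0669 ang 2.262 Frad 3.1 Ftan(ccw) 8.5 Fz 11.7 gap 0.24834919894717775
```

Request:
servo_tool(
  xyz=[
    [0.01, -0.3, 0],
    [0.01, -0.2, 0],
    [0, 0, 0],
  ],
  twist=[
    [0, 0, 0.045],
    [0, 0, 0.03],
    [0, 0, 0],
  ],
)

```text
time: 9.07
position: [0.4743, -0.008, 0.1225]
orientation: [[0.541, -0.841, -0.005], [-0.841, -0.541, -0.002], [-0.001, 0.005, -1.0]]
wrist_force: [-11.5, -1.2, 13.8]
finger_gap: 0.252
```

```bash
python3 - <<'E'
from h import *
crank()
for n in('top','side'): cv2.imwrite(f'pics/{n}2.png',manip.snapshot(n)[:,:,::-1])
a=cv2.imread('pics/top2.png')[170:290,295:415];b=cv2.imread('pics/side2.png')[220:310,290:380]
cv2.imwrite('pics/pair2.png',np.hstack([cv2.resize(a,(396,396),interpolation=cv2.INTER_CUBIC),cv2.resize(b,(396,396),interpolation=cv2.INTER_CUBIC)]))
E
```

```text
t 9.07 r 0.0669 ang 2.193 Frad 5.8 Ftan(ccw) 10.0 Fz 13.8 gap 0.2519525434889535
```

View pics/pair2.png

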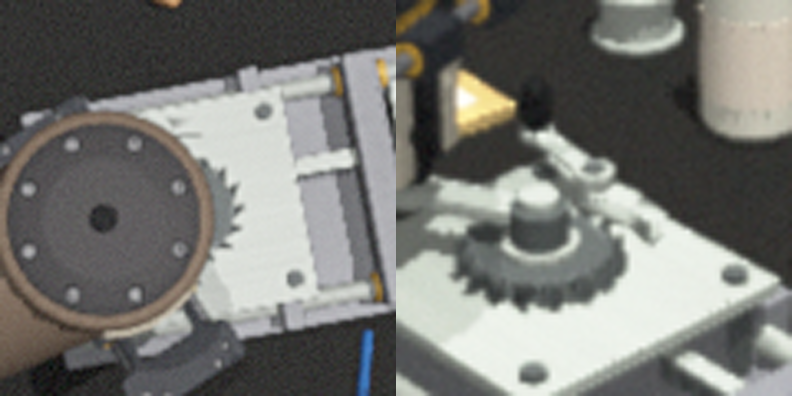

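```bash
python3 -c "
from h import *
p=onz('side',290+(655-396)/4.4,220+235/4.4,.07); print(p,np.hypot(*(p[:2]-[.5133,-.0624])))
print(onz('side',290+(540-396)/4.4,220+250/4.4,.074))"
```

```text
[ 0.56564813 -0.07753094  0.07      ] 0.05449103120034201
[ 0.51068477 -0.06664168  0.074     ]
```

Pawl tip measures 54.5 mm from the axis, so it has jumped clear. Now letting it back slowly while holding the crank.

Request:
servo_tool(
  xyz=[
    [0.01, 0.39, 0],
    [0.01, 0.39, 0],
    [0.01, 0.39, 0],
    [0.01, 0.39, 0],
    [0.01, 0.39, 0],
  ],
  twist=[
    [0, 0, -0.06],
    [0, 0, -0.06],
    [0, 0, -0.06],
    [0, 0, -0.06],
    [0, 0, -0.06],
  ],
)

```text
time: 9.8
position: [0.461, -0.0207, 0.1226]
orientation: [[0.767, -0.642, -0.002], [-0.642, -0.767, -0.002], [-0.001, 0.003, -1.0]]
wrist_force: [-3.2, -3.4, 6.9]
finger_gap: 0.25
```

```bash
python3 -c "
from h import *
crank()"
```

```text
t 9.8 r 0.0669 ang 2.469 Frad 0.4 Ftan(ccw) 4.7 Fz 6.9 gap 0.25029270861492153
```

Request:
servo_tool(
  xyz=[
    [0.01, 0.39, 0],
    [0.01, 0.39, 0],
    [0.01, 0.39, 0],
    [0.01, 0.39, 0],
    [0.01, 0.39, 0],
  ],
  twist=[
    [0, 0, -0.06],
    [0, 0, -0.06],
    [0, 0, -0.06],
    [0, 0, -0.06],
    [0, 0, -0.06],
  ],
)

```text
time: 10.42
position: [0.4518, -0.0368, 0.1227]
orientation: [[0.922, -0.386, -0.001], [-0.386, -0.922, -0.001], [-0.0, 0.001, -1.0]]
wrist_force: [0.0, -3.2, 4.6]
finger_gap: 0.254
```

```bash
python3 -c "
from h import *
crank()"
```

```text
t 10.43 r 0.0666 ang 2.748 Frad -1.2 Ftan(ccw) 2.9 Fz 4.6 gap 0.25384648634047624
```

Smooth; load fell to about 3 N as expected. Continuing.

Request:
servo_tool(
  xyz=[
    [0.01, 0.39, 0],
    [0.01, 0.39, 0],
    [0.01, 0.39, 0],
    [0.01, 0.39, 0],
    [0.01, 0.39, 0],
  ],
  twist=[
    [0, 0, -0.06],
    [0, 0, -0.06],
    [0, 0, -0.06],
    [0, 0, -0.06],
    [0, 0, -0.06],
  ],
)

```text
time: 11.05
position: [0.4475, -0.0556, 0.1228]
orientation: [[0.995, -0.096, 0.0], [-0.096, -0.995, -0.001], [0.0, 0.001, -1.0]]
wrist_force: [0.5, -3.0, 2.1]
finger_gap: 0.254
```

Request:
servo_tool(
  xyz=[
    [0.01, 0.39, 0],
    [0.01, 0.39, 0],
    [0.01, 0.39, 0],
    [0.01, 0.39, 0],
    [0.01, 0.39, 0],
  ],
  twist=[
    [0, 0, -0.06],
    [0, 0, -0.06],
    [0, 0, -0.06],
    [0, 0, -0.06],
    [0, 0, -0.06],
  ],
)

```text
time: 11.68
position: [0.4489, -0.0748, 0.1229]
orientation: [[0.979, 0.202, 0.001], [0.202, -0.979, -0.0], [0.001, 0.001, -1.0]]
wrist_force: [2.8, -1.9, 0.8]
finger_gap: 0.246
```

```bash
python3 -c "
from h import *
crank()"
```

```text
t 11.68 r 0.0656 ang -2.951 Frad -2.4 Ftan(ccw) 2.4 Fz 0.8 gap 0.2458452335915394
```

Request:
servo_tool(
  xyz=[
    [0.01, 0.39, 0],
    [0.01, 0.39, 0],
    [0.01, 0.39, 0],
    [0.01, 0.39, 0],
    [0.01, 0.39, 0],
  ],
  twist=[
    [0, 0, -0.06],
    [0, 0, -0.06],
    [0, 0, -0.06],
    [0, 0, -0.06],
    [0, 0, -0.06],
  ],
)

```text
time: 12.3
position: [0.456, -0.0929, 0.1229]
orientation: [[0.876, 0.483, 0.002], [0.483, -0.876, -0.0], [0.002, 0.001, -1.0]]
wrist_force: [2.5, -1.2, -1.6]
finger_gap: 0.244
```

```bash
python3 -c "
from h import *
crank()"
```

```text
t 12.3 r 0.0650 ang -2.652 Frad -1.6 Ftan(ccw) 2.3 Fz -1.6 gap 0.24432051114295403
```

Request:
servo_tool(
  xyz=[
    [0.01, 0.39, 0],
    [0.01, 0.39, 0],
    [0.01, 0.39, 0],
    [0.01, 0.39, 0],
    [0.01, 0.39, 0],
  ],
  twist=[
    [0, 0, -0.06],
    [0, 0, -0.06],
    [0, 0, -0.06],
    [0, 0, -0.06],
    [0, 0, -0.06],
  ],
)

```text
time: 12.92
position: [0.4681, -0.1081, 0.1229]
orientation: [[0.694, 0.72, 0.003], [0.72, -0.694, 0.0], [0.002, 0.002, -1.0]]
wrist_force: [5.3, 0.4, -1.5]
finger_gap: 0.249
```

Request:
servo_tool(
  xyz=[
    [0.01, 0.39, 0],
    [0.01, 0.39, 0],
    [0.01, 0.39, 0],
    [0.01, 0.39, 0],
    [0, 0, 0],
  ],
  twist=[
    [0, 0, -0.06],
    [0, 0, -0.06],
    [0, 0, -0.06],
    [0, 0, -0.06],
    [0, 0, 0],
  ],
)

```text
time: 13.55
position: [0.4809, -0.1174, 0.1229]
orientation: [[0.504, 0.863, 0.003], [0.864, -0.504, 0.0], [0.002, 0.003, -1.0]]
wrist_force: [5.3, 1.1, -1.7]
finger_gap: 0.249
```

```bash
python3 -c "
from h import *
crank()"
```

```text
t 13.55 r 0.0638 ang -2.103 Frad -3.7 Ftan(ccw) 4.0 Fz -1.7 gap 0.24906826822238062
```

Request:
servo_tool(
  xyz=[
    [0.01, 0.26, 0],
    [0.01, 0.26, 0],
    [0.01, 0.26, 0],
    [0, 0, 0],
  ],
  twist=[
    [0, 0, -0.04],
    [0, 0, -0.04],
    [0, 0, -0.04],
    [0, 0, 0],
  ],
)

```text
time: 14.05
position: [0.4872, -0.1205, 0.1228]
orientation: [[0.398, 0.917, 0.002], [0.917, -0.398, 0.001], [0.002, 0.002, -1.0]]
wrist_force: [3.5, 4.5, -0.3]
finger_gap: 0.25
```

```bash
python3 -c "
from h import *
crank()"
```

```text
t 14.05 r 0.0637 ang -1.993 Frad -5.5 Ftan(ccw) 1.3 Fz -0.3 gap 0.24977054321994605
```

Request:
servo_tool(
  xyz=[
    [0.01, 0.26, 0],
    [0.01, 0.26, 0],
    [0.01, 0.26, 0],
    [0, 0, 0],
  ],
  twist=[
    [0, 0, -0.04],
    [0, 0, -0.04],
    [0, 0, -0.04],
    [0, 0, 0],
  ],
)

```text
time: 14.55
position: [0.494, -0.123, 0.1227]
orientation: [[0.286, 0.958, 0.001], [0.958, -0.286, 0.001], [0.001, 0.001, -1.0]]
wrist_force: [1.5, 5.0, 1.8]
finger_gap: 0.246
```

```bash
python3 - <<'E'
from h import *
crank()
im=manip.snapshot('side')[:,:,::-1]; cv2.imwrite('pics/side3.png',im)
cv2.imwrite('pics/crop3.png',cv2.resize(im[220:420,250:510],None,fx=3,fy=3,interpolation=cv2.INTER_CUBIC))
E
```

```text
t 14.55 r 0.0636 ang -1.879 Frad -5.2 Ftan(ccw) -0.1 Fz 1.8 gap 0.2460763461009056
```

View pics/crop3.png

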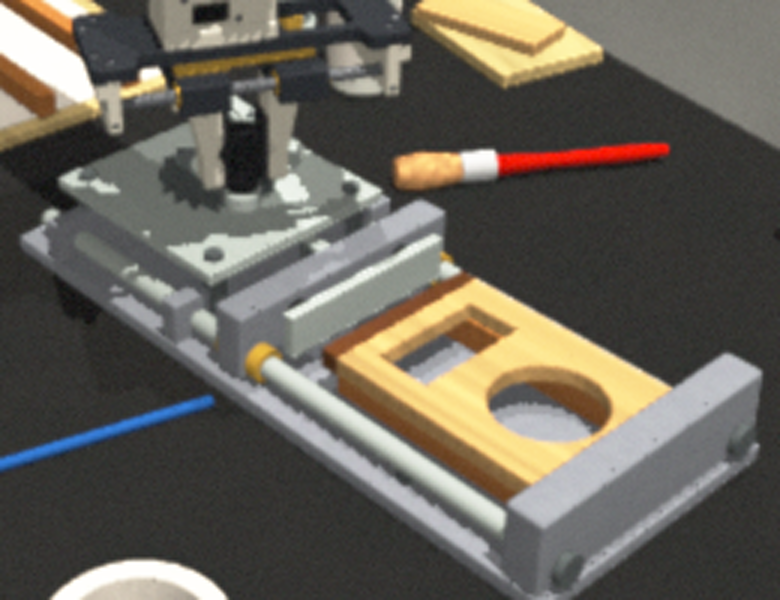

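The jaw is well back, with a clear gap between the pressure face (365,285) and the dark strip. The panel still lies on the slats. Tangential load is zero, so the wheel is on its stop. Letting go and rising.

Request:
servo_tool(
  xyz=[
    [0, 0, 0],
    [0, 0, 0],
    [0, 0, 0],
  ],
  twist=[
    [0, 0, 0],
    [0, 0, 0],
    [0, 0, 0],
  ],
  hand=4,
)

```text
time: 14.98
position: [0.4929, -0.1238, 0.1224]
orientation: [[0.286, 0.958, -0.001], [0.958, -0.286, -0.0], [-0.0, -0.001, -1.0]]
wrist_force: [0.1, -1.1, -0.3]
finger_gap: 0.445
```

Request:
servo_tool(
  xyz=[
    [0, 0, -3],
    [0, 0, -4.5],
    [0, 0, 0],
  ],
  twist=[
    [0, 0, 0],
    [0, 0, 0],
    [0, 0, 0],
  ],
)

```text
time: 15.35
position: [0.4952, -0.1239, 0.201]
orientation: [[0.285, 0.958, 0.006], [0.958, -0.285, -0.0], [0.002, 0.006, -1.0]]
wrist_force: [-0.8, 0.5, -0.0]
finger_gap: 0.455
```

```bash
python3 - <<'E'
from h import *
im=cv2.cvtColor(manip.snapshot('top'),cv2.COLOR_RGB2BGR); cv2.imwrite('pics/top4.png',im)
hsv=cv2.cvtColor(im,cv2.COLOR_BGR2HSV)
g=cv2.inRange(hsv,(8,60,120),(25,255,255)); g[:, :410]=0;g[:,515:]=0;g[:165]=0;g[255:]=0
cs,h=cv2.findContours(g,cv2.RETR_CCOMP,cv2.CHAIN_APPROX_NONE)
for k in cs:
    if cv2.contourArea(k)>150:
        r=cv2.minAreaRect(k); print(cv2.contourArea(k),r,onz('top',*r[0],.046).round(4))
p,y=now(); print(p,np.degrees(y))
plan([.5547,-.2978,.16],9.7,7)
E
```

```text
2312.0 ((453.7986145019531, 214.78839111328125), (71.38999938964844, 80.26992797851562), 83.2901611328125) [ 0.5574 -0.3038  0.046 ]
702.0 ((470.5000305175781, 212.49998474121094), (29.698482513427734, 29.698482513427734), 45.0) [ 0.5625 -0.3429  0.046 ]
[ 0.49400343 -0.12366412  0.19899856] 73.39377233463198
[[-2.14, 1.54, 0.56], [-1.87, 1.86, 0.56], [-1.55, 2.13, 0.56], [-1.19, 2.35, 0.56], [-0.8, 2.51, 0.56]] 0.159
[[-0.4, 2.6, 0.56], [0.02, 2.63, 0.56]] 0.159
```

Request:
servo_tool(
  xyz=[
    [-2.14, 1.54, 0],
    [-1.87, 1.86, 0.5],
    [-1.55, 2.13, 0.5],
    [-1.2, 2.35, 0.5],
    [-0.8, 2.5, 0.5],
  ],
  twist=[
    [0, 0, 0.159],
    [0, 0, 0.159],
    [0, 0, 0.159],
    [0, 0, 0.159],
    [0, 0, 0.159],
  ],
)

```text
time: 16.02
position: [0.5359, -0.2488, 0.1759]
orientation: [[0.887, 0.462, -0.002], [0.462, -0.887, 0.0], [-0.002, -0.001, -1.0]]
wrist_force: [-0.3, 0.1, 0.4]
finger_gap: 0.458
```

Request:
servo_tool(
  xyz=[
    [-0.4, 2.6, 1],
    [0.02, 2.63, 1],
    [0, 0, 0],
    [0, 0, 0],
  ],
  twist=[
    [0, 0, 0.159],
    [0, 0, 0.159],
    [0, 0, 0],
    [0, 0, 0],
  ],
)

```text
time: 16.52
position: [0.553, -0.2975, 0.1566]
orientation: [[0.986, 0.169, -0.002], [0.169, -0.986, 0.001], [-0.002, -0.001, -1.0]]
wrist_force: [0.3, -0.2, 0.5]
finger_gap: 0.462
```

```bash
python3 - <<'E'
from h import *
p,y=now(); print(p,np.degrees(y))
plan([.5547,-.2978,.085],9.7,2)
E
```

```text
[ 0.55299752 -0.29754504  0.15657344] 9.709030068390028
[[0.08, 0.03, 3.58], [0.08, 0.03, 3.58]] 0.0
```

Request:
servo_tool(
  xyz=[
    [0.08, 0, 3.5],
    [0.08, 0, 3.5],
    [0, 0, 0],
    [0, 0, 0],
  ],
  twist=[
    [0, 0, 0],
    [0, 0, 0],
    [0, 0, 0],
    [0, 0, 0],
  ],
)

```text
time: 17.02
position: [0.556, -0.2974, 0.089]
orientation: [[0.986, 0.169, 0.001], [0.169, -0.986, -0.001], [0.001, 0.001, -1.0]]
wrist_force: [0.2, -0.1, -0.5]
finger_gap: 0.457
```

```bash
python3 - <<'E'
from h import *
p,y=now(); print(p,np.degrees(y))
im=manip.snapshot('side')[:,:,::-1]
cv2.imwrite('pics/crop5.png',cv2.resize(im[290:420,310:510],None,fx=4,fy=4,interpolation=cv2.INTER_CUBIC))
E
```

```text
[ 0.55604239 -0.2973851   0.08902736] 9.729289043630102
```

View pics/crop5.png

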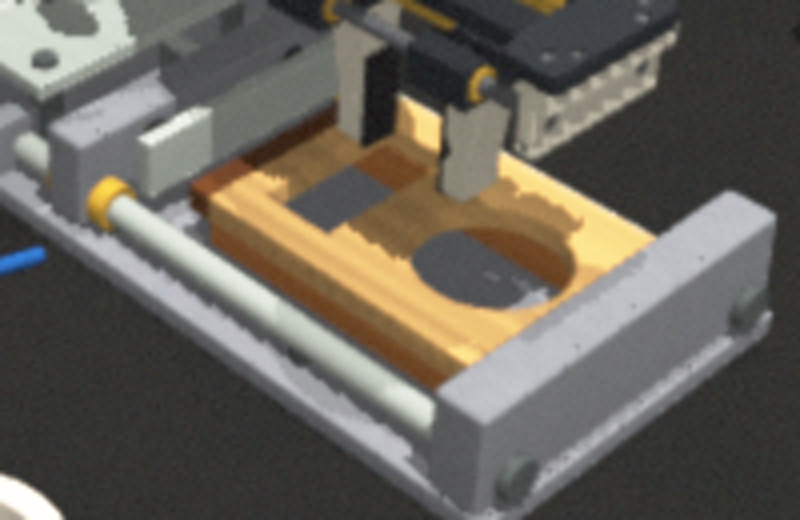

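```bash
python3 - <<'E'
from h import *
F=lambda a,b:onz('side',310+a/4,290+b/4,.046).round(4)
print('hole side',F(493,269),[F(412,265),F(575,275),F(490,229),F(495,309)])
im=cv2.imread('pics/side0.png');hsv=cv2.cvtColor(im,cv2.COLOR_BGR2HSV)
p,y=now();c,s=np.cos(y),np.sin(y);X=np.array([c,s]);Y=np.array([-s,c])
for yy in(-.020,-.041):
  for xx in(-.0095,.0095): 
    q=p[:2]+X*xx+Y*yy; print('tip in crop now',((pix('side',[*q,p[2]-.019])-[310,290])*4).round(),'at panel',((pix('side',[*q,.046])-[310,290])*4).round())
E
```

```text
hole side [ 0.5576 -0.352   0.046 ] [array([ 0.5306, -0.3321,  0.046 ]), array([ 0.5838, -0.3729,  0.046 ]), array([ 0.574 , -0.3304,  0.046 ]), array([ 0.5416, -0.3723,  0.046 ])]
tip in crop now [433. 186.] at panel [429. 233.]
tip in crop now [463. 169.] at panel [459. 215.]
tip in crop now [471. 209.] at panel [467. 256.]
tip in crop now [501. 191.] at panel [497. 237.]
```

```bash
python3 - <<'E'
from h import *
out=[]
for n,(x0,y0,w,hh) in {'top':(410,165,100,100),'side':(345,305,160,110)}.items():
    im=cv2.imread(f'pics/{n}0.png'); k=4 if n=='top' else 4
    cr=cv2.resize(im[y0:y0+hh,x0:x0+w],None,fx=k,fy=k,interpolation=cv2.INTER_CUBIC)
    for c,col in(((.5625,-.3429),(0,255,0)),((.5576,-.352),(0,0,255))):
        for t in np.linspace(0,2*np.pi,40):
            q=(pix(n,[c[0]+.035*np.cos(t),c[1]+.035*np.sin(t),.046])-[x0,y0]+.5)*k
            cv2.circle(cr,tuple(int(v) for v in q),1,col,-1)
    out.append(cr)
H=max(o.shape[0] for o in out); out=[cv2.copyMakeBorder(o,0,H-o.shape[0],0,0,0) for o in out]
r=np.hstack(out); s=min(1,800/r.shape[1]); print(r.shape,s); cv2.imwrite('pics/ov.png',cv2.resize(r,None,fx=s,fy=s,interpolation=cv2.INTER_AREA))
E
```

```text
(440, 1040, 3) 0.7692307692307693
```

View pics/ov.png

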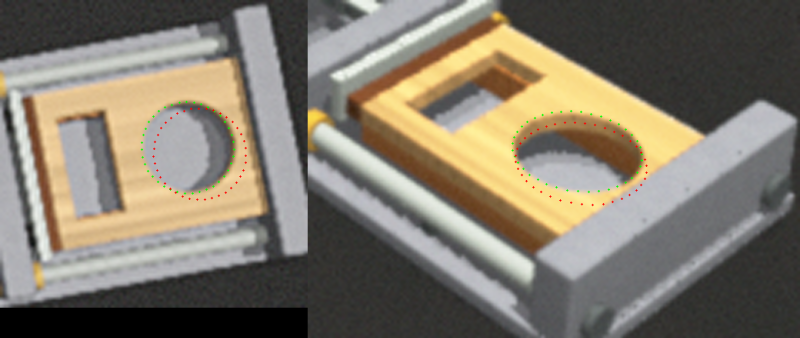

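The green circle (my original estimate) matches the hole rim in both views. In crop5 I had mistaken the shaded wall for panel. Descending.

Request:
servo_tool(
  xyz=[
    [-0.1, 0, 1.5],
    [0, 0, 1.6],
    [0, 0, 1.6],
    [0, 0, 0],
    [0, 0, 0],
  ],
  twist=[
    [0, 0, 0],
    [0, 0, 0],
    [0, 0, 0],
    [0, 0, 0],
    [0, 0, 0],
  ],
)

```text
time: 17.7
position: [0.5544, -0.2978, 0.0404]
orientation: [[0.986, 0.167, -0.0], [0.167, -0.986, -0.0], [-0.0, 0.0, -1.0]]
wrist_force: [0.1, 0.6, 0.1]
finger_gap: 0.455
```

Request:
servo_tool(
  xyz=[
    [0, 0, 0],
    [0, 0, 0],
    [0, 0, 0],
    [0, 0, 0],
    [0, 0, 0],
  ],
  twist=[
    [0, 0, 0],
    [0, 0, 0],
    [0, 0, 0],
    [0, 0, 0],
    [0, 0, 0],
  ],
  hand=0,
)

```text
time: 18.32
position: [0.5544, -0.2969, 0.041]
orientation: [[0.986, 0.168, 0.0], [0.168, -0.986, 0.001], [0.0, -0.001, -1.0]]
wrist_force: [-0.6, 5.0, 3.7]
finger_gap: 0.247
```

Request:
servo_tool(
  xyz=[
    [0, -0.3, -0.2],
    [0, -0.2, -1],
    [0, 0, -2],
    [0, 0, -4],
    [0, 0, -5],
  ],
  twist=[
    [0, 0, 0],
    [0, 0, 0],
    [0, 0, 0],
    [0, 0, 0],
    [0, 0, 0],
  ],
)

```text
time: 18.95
position: [0.5527, -0.2926, 0.1635]
orientation: [[0.986, 0.167, -0.002], [0.167, -0.986, 0.0], [-0.002, -0.001, -1.0]]
wrist_force: [1.4, 0.7, -1.2]
finger_gap: 0.243
```

Request:
servo_tool(
  xyz=[
    [0, 0, -4],
    [0, 0, -2],
    [0, 0, 0],
  ],
  twist=[
    [0, 0, 0],
    [0, 0, 0],
    [0, 0, 0],
  ],
)

```text
time: 19.32
position: [0.5542, -0.293, 0.225]
orientation: [[0.986, 0.167, 0.004], [0.167, -0.986, -0.001], [0.004, 0.002, -1.0]]
wrist_force: [0.2, 0.4, -2.5]
finger_gap: 0.248
```

```bash
python3 - <<'E'
from h import *
im=manip.snapshot('side')[:,:,::-1]; cv2.imwrite('pics/side6.png',im)
p,y=now(); print(p,np.degrees(y),manip.observe()['wrist_force'])
t=np.radians(5.4); bar=np.array([.523,.295])+.010*np.array([-np.sin(t),np.cos(t)]); print(bar)
plan([*bar,p[2]],5.4,15)
E
```

```text
[ 0.55342507 -0.29267275  0.22315882] 9.623292306184847 [ 0.56716972 -1.12027757 -2.2608124 ]
[0.52205892 0.30495562]
[[0.46, -3.96, -0.0], [0.44, -3.97, -0.0], [0.42, -3.97, -0.0], [0.4, -3.97, -0.0], [0.38, -3.97, -0.0]] 0.005
[[0.36, -3.97, -0.0], [0.34, -3.97, -0.0], [0.32, -3.98, -0.0], [0.3, -3.98, -0.0], [0.28, -3.98, -0.0]] 0.005
[[0.26, -3.98, -0.0], [0.25, -3.98, -0.0], [0.23, -3.98, -0.0], [0.21, -3.98, -0.0], [0.19, -3.99, -0.0]] 0.005
```

View pics/side6.png

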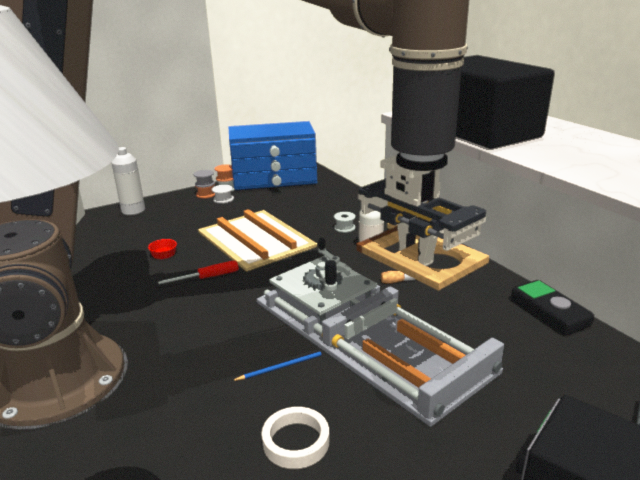

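The panel is held level at (425,255), clear of the clamp. Carrying it over.

Request:
servo_tool(
  xyz=[
    [0.25, -2.0, 0],
    [0.45, -3.98, 0],
    [0.45, -3.98, 0],
    [0.4, -3.97, 0],
    [0.4, -3.97, 0],
  ],
  twist=[
    [0, 0, 0.005],
    [0, 0, 0.005],
    [0, 0, 0.005],
    [0, 0, 0.005],
    [0, 0, 0.005],
  ],
)

```text
time: 20.0
position: [0.5437, -0.1117, 0.2209]
orientation: [[0.99, 0.142, -0.003], [0.142, -0.99, -0.0], [-0.003, -0.0, -1.0]]
wrist_force: [1.1, 0.7, -1.1]
finger_gap: 0.249
```

Request:
servo_tool(
  xyz=[
    [0.36, -3.97, 0],
    [0.34, -3.97, 0],
    [0.32, -3.98, 0],
    [0.3, -3.98, 0],
    [0.28, -3.98, 0],
  ],
  twist=[
    [0, 0, 0.005],
    [0, 0, 0.005],
    [0, 0, 0.005],
    [0, 0, 0.005],
    [0, 0, 0.005],
  ],
)

```text
time: 20.62
position: [0.5332, 0.0872, 0.221]
orientation: [[0.993, 0.118, -0.002], [0.118, -0.993, -0.001], [-0.002, 0.001, -1.0]]
wrist_force: [-0.5, 0.1, -1.8]
finger_gap: 0.248
```

Request:
servo_tool(
  xyz=[
    [0.26, -3.98, 0],
    [0.25, -3.98, 0],
    [0.23, -3.98, 0],
    [0.2, -3.98, 0],
    [0.2, -3.98, 0],
  ],
  twist=[
    [0, 0, 0.005],
    [0, 0, 0.005],
    [0, 0, 0.005],
    [0, 0, 0.005],
    [0, 0, 0.005],
  ],
)

```text
time: 21.25
position: [0.5231, 0.2861, 0.2208]
orientation: [[0.996, 0.093, -0.002], [0.093, -0.996, -0.002], [-0.002, 0.002, -1.0]]
wrist_force: [0.5, 0.2, -0.5]
finger_gap: 0.245
```

Request:
servo_tool(
  xyz=[
    [0.1, -1.99, 0],
    [0, 0, 0],
    [0, 0, 0],
  ],
  twist=[
    [0, 0, 0],
    [0, 0, 0],
    [0, 0, 0],
  ],
)

```text
time: 21.62
position: [0.5229, 0.3043, 0.2219]
orientation: [[0.996, 0.093, -0.001], [0.093, -0.996, -0.001], [-0.001, 0.001, -1.0]]
wrist_force: [0.7, -0.7, -2.4]
finger_gap: 0.253
```

```bash
python3 - <<'E'
from h import *
p,y=now(); print(p,np.degrees(y),manip.observe()['finger_gap'])
plan([.5221,.305,.05],5.4,6)
E
```

```text
[0.52290323 0.30431148 0.22192042] 5.323585193981408 0.2527083390557415
[[-0.01, -0.01, 2.87], [-0.01, -0.01, 2.87], [-0.01, -0.01, 2.87], [-0.01, -0.01, 2.87], [-0.01, -0.01, 2.87]] -0.0
[[-0.01, -0.01, 2.87]] -0.0
```

Request:
servo_tool(
  xyz=[
    [0, 0, 4],
    [0, 0, 4.5],
    [0, 0, 4.5],
    [0, 0, 3],
    [0, 0, 1.5],
  ],
  twist=[
    [0, 0, 0],
    [0, 0, 0],
    [0, 0, 0],
    [0, 0, 0],
    [0, 0, 0],
  ],
)

```text
time: 22.25
position: [0.5228, 0.3035, 0.046]
orientation: [[0.996, 0.092, -0.002], [0.092, -0.996, -0.002], [-0.002, 0.002, -1.0]]
wrist_force: [0.1, -0.2, -1.1]
finger_gap: 0.252
```

Request:
servo_tool(
  xyz=[
    [0, 0, 0],
    [0, 0, 0.4],
    [0, 0, 0.3],
    [0, 0, 0],
  ],
  twist=[
    [0, 0, 0],
    [0, 0, 0],
    [0, 0, 0],
    [0, 0, 0],
  ],
)

```text
time: 22.75
position: [0.5233, 0.3054, 0.041]
orientation: [[0.996, 0.093, 0.0], [0.093, -0.996, 0.001], [0.0, -0.001, -1.0]]
wrist_force: [-0.0, 0.1, -1.2]
finger_gap: 0.25
```

Request:
servo_tool(
  xyz=[
    [0, 0, 0.2],
    [0, 0, 0.15],
    [0, 0, 0],
  ],
  twist=[
    [0, 0, 0],
    [0, 0, 0],
    [0, 0, 0],
  ],
)

```text
time: 23.12
position: [0.5231, 0.3052, 0.0369]
orientation: [[0.996, 0.093, -0.0], [0.093, -0.996, -0.0], [-0.0, 0.0, -1.0]]
wrist_force: [-0.2, 0.9, -0.6]
finger_gap: 0.248
```

Request:
servo_tool(
  xyz=[
    [0, 0, 0.1],
    [0, 0, 0],
    [0, 0, 0],
  ],
  twist=[
    [0, 0, 0],
    [0, 0, 0],
    [0, 0, 0],
  ],
)

```text
time: 23.5
position: [0.5233, 0.3053, 0.0362]
orientation: [[0.996, 0.093, 0.0], [0.093, -0.996, 0.0], [0.0, -0.0, -1.0]]
wrist_force: [-0.7, -1.2, -0.2]
finger_gap: 0.245
```

Request:
servo_tool(
  xyz=[
    [0, 0, 0.1],
    [0, 0, 0],
    [0, 0, 0],
  ],
  twist=[
    [0, 0, 0],
    [0, 0, 0],
    [0, 0, 0],
  ],
)

```text
time: 23.88
position: [0.5233, 0.3053, 0.036]
orientation: [[0.996, 0.093, 0.001], [0.093, -0.996, 0.0], [0.001, -0.0, -1.0]]
wrist_force: [-2.9, -1.8, 7.0]
finger_gap: 0.246
```

Contact with the battens (+7 N). Opening to 4 cm, which stays clear inside the hole and slot, then rising.

Request:
servo_tool(
  xyz=[
    [0, 0, -0.05],
    [0, 0, 0],
    [0, 0, 0],
    [0, 0, 0],
  ],
  twist=[
    [0, 0, 0],
    [0, 0, 0],
    [0, 0, 0],
    [0, 0, 0],
  ],
  hand=3.8,
)

```text
time: 24.38
position: [0.5232, 0.3052, 0.0354]
orientation: [[0.996, 0.093, -0.0], [0.093, -0.996, -0.0], [-0.0, 0.0, -1.0]]
wrist_force: [-0.5, -0.3, 0.4]
finger_gap: 0.435
```

Request:
servo_tool(
  xyz=[
    [0, 0, -2],
    [0, 0, -4],
    [0, 0, -6],
    [0, 0, -6],
    [0, 0, -3],
  ],
  twist=[
    [0, 0, 0],
    [0, 0, 0],
    [0, 0, 0],
    [0, 0, 0],
    [0, 0, 0],
  ],
)

```text
time: 25.0
position: [0.5241, 0.3058, 0.2497]
orientation: [[0.996, 0.093, 0.004], [0.093, -0.996, 0.003], [0.004, -0.003, -1.0]]
wrist_force: [0.6, 0.5, -0.8]
finger_gap: 0.434
```

Request:
servo_tool(
  xyz=[
    [-2, -4, -2],
    [-2, -5, 0],
    [-2, -5, 0],
    [0, -5, 0],
    [0, -5, 0],
  ],
  twist=[
    [0, 0, 0],
    [0, 0, 0],
    [0, 0, 0],
    [0, 0, 0],
    [0, 0, 0],
  ],
)

```text
time: 25.62
position: [0.4404, 0.5402, 0.2658]
orientation: [[0.996, 0.094, 0.0], [0.094, -0.996, 0.0], [0.0, -0.0, -1.0]]
wrist_force: [0.3, -0.3, -0.8]
finger_gap: 0.433
```

```bash
python3 - <<'E'
from h import *
a=cv2.cvtColor(manip.snapshot('top'),cv2.COLOR_RGB2BGR); cv2.imwrite('pics/top9.png',a)
b=cv2.cvtColor(manip.snapshot('side'),cv2.COLOR_RGB2BGR)
h=[cv2.resize(a[100:360,80:520],(400,236)),cv2.resize(b[150:430,150:500],(400,320))]
cv2.imwrite('pics/fin.png',np.hstack([cv2.copyMakeBorder(i,0,320-i.shape[0],0,0,0) for i in h]))
hsv=cv2.cvtColor(a,cv2.COLOR_BGR2HSV)
print(manip.observe()['time'],manip.observe()['position'])
E
```

```text
25.725 [0.43985009 0.54250219 0.26362423]
```

View pics/fin.png

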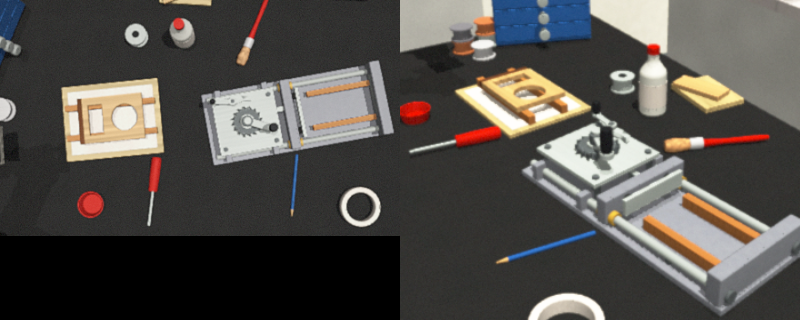

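The panel lies flat across both battens at (112,118), hole towards the clamp and same face up. The other things are where they were. One numeric check that the jaw is at its stop.

```bash
python3 - <<'E'
from h import *
a=cv2.imread('pics/top0.png',0);b=cv2.imread('pics/top9.png',0)
T=a[188:262,396:414]; r=cv2.matchTemplate(b[180:275,370:425],T,cv2.TM_CCOEFF_NORMED); _,v,_,l=cv2.minMaxLoc(r)
q=np.array([370+l[0],180+l[1]],float); c0=np.array([405,225.]); c1=c0+q-[396,188]
A,B=onz('top',*c0,.06),onz('top',*c1,.06); print(v,q,'jaw moved mm',np.linalg.norm(A-B)*1e3)
d=cv2.absdiff(cv2.imread('pics/top0.png'),cv2.imread('pics/top9.png')).max(2)>60
for n,(x,y,w,h) in dict(stain=(262,115,35,40),tape=(450,300,50,55),spool=(215,122,32,34),brush=(335,90,45,85),cup=(162,308,36,36),pencil=(395,268,20,75),driver=(238,270,25,82)).items(): print(n,int(d[y:y+h,x:x+w].sum()))
E
```

```text
0.9165574908256531 [386. 190.] jaw moved mm 23.680771268514984
stain 0
tape 0
spool 0
brush 0
cup 0
pencil 0
driver 0
```

```bash
python3 -c "
from rig import manip
print(manip.finish_job())"
```

```text
the job is handed in; nothing more can be done
None
```

The clamp is released and the panel lies flat across both battens of the drying board, same face up; I handed the job in at about 26 s of the 72 s.

**What I did:**
- I threw the lever over to its release stop.
- I took the crank and tightened it about 0.1 rad past where it bit. A camera check put the pawl tip about 54 mm from the wheel axis, so it had jumped clear.
- I kept hold of the crank and let the jaw back at about 0.5 rad/s until there was no load left on the crank.
- I pinched the panel by the bar between the hole and the slot, carried it level, and set it down with about 7 N of contact before letting go.

**Last checks:**
- **Panel:** the final pictures show it resting on both battens.
- **Other things:** the top camera shows no change at any of the seven things to be left alone.
- **Jaw:** it measured 23.7 mm of travel against 25 mm at the stop. One pixel is about 2.3 mm, so this agrees but does not prove it to the millimetre; the crank load falling to zero also points to the stop.
- **A check that disagreed:** one reading of the panel hole from the side camera was about 10 mm off the top camera's. I had misread a shaded edge, and overlaying both readings on the pictures confirmed the top-camera value I used.

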